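Stand the tall cassette on the reading easel and trigger the scanner

TASK

Slide the tall cassette straight up out of the slotted rack and stand it on the easel's ledge, a broad face towards the scanner, leaning back on the backrest by itself. Then scan it: pinch the scanner's grip and trigger between the fingers, squeeze the trigger fully home, and let it spring back. Leave the two short cassettes in the rack and everything else where it is.

Things in the scene. Friction and masses are not known exactly. Their poses are not given: they have to be found in the camera images.
- tall_cassette: White plastic cassette with small glass window and bar code on both faces, 5 mm thick (its x) by 70 mm wide (its y) by 116 mm tall (its z), 60 g; the tallest of three, standing in any of the rack's slots. Origin: centre of its lower edge. Either face may be read.
- tall_top (a point): Centre of the tall cassette's top edge.
- short_cassette_a: The same kind of cassette, only 88 mm tall; stays in its slot. Origin: centre of its lower edge.
- short_cassette_b: Second short cassette, 88 mm tall; stays in its slot.
- rack: Fixed white slotted rack, 150 (its x) by 94 (its y) by 45 mm high; origin: centre of its underside. Three slots at x = -45, 0, 45 mm hold a cassette's two side edges, cassette thickness along the rack's x; slot floor 10 mm up, slot 8 mm wide and 73 mm long, rails 10 mm inward over each side edge from the floor to 45 mm up.
- easel: Fixed aluminium easel; origin: underside, at the ledge; scanner on its +y side. Ledge floor at z = 14 mm, a channel from y = -8 (foot of backrest) to +5 mm (lip, 10 mm high), end cheeks at x = +-58 mm, 16 mm high. Backrest 90 mm wide in x, 59 mm above the floor, leans 0.314 rad to -y. A cassette stands with its width along x, lower edge on the floor, top over to -y.
- scanner: Fixed grey pistol-shaped bar-code scanner clamped on its side in a bracket; origin: underside of its foot, below the head's middle. The head lies along y, its nose and window 89 mm to -y, pointing at the easel; it is 58 mm wide in x and its highest point is 107 mm up. The grip sticks out level to -x, at z = 75 mm.
- grip: The scanner's fixed grip, a horizontal bar along its x (same axes as the scanner), 34 mm thick (y) and 32 mm high (z), bottom 59 mm above the table; origin at its axis beside the trigger's squeeze point, 75 mm above the table and 65 mm out from the head's axis. The back of the grip is its +y face, at 17 mm.
- trigger (a joint): The scanner's trigger: black lever 48 mm long, 22 mm high, on the -y side of the grip, hinged by the head on a vertical axis. 0 = at rest, 0.24 rad = fully squeezed towards the grip (+y); a spring returns it, about 10 N at the squeeze point when home.
- trigger_pad (a point): Front (-y) face of the trigger at the squeeze point; at rest it is about 35 mm to -y of the grip's origin (52 mm over trigger and grip together), about 9 mm less when home.
- reagent_bottle: Amber bottle, 48 mm across, 85 mm high; a bystander. Origin: underside.
- tape_roll: Roll of tape lying flat, 60 mm across, 19 mm high; a bystander. Origin: underside.
- beaker: Open glass beaker, 64 mm across, 85 mm high; a bystander. Origin: underside.
- jar: White jar, 54 mm across, 65 mm high; a bystander. Origin: underside.

How it is judged (in metres and radians):
On the way, in this order (a step that is already met when the one before it is completed fails the run):
1. the tall cassette is lifted clear of the rack (z of tall_cassette in the frame of rack above 0.05 m), for 0.1 s.
2. the tall cassette stands on the easel's ledge, leaning back on the backrest, let go (x of tall_cassette in the frame of easel between -0.028 and 0.028 m and y of tall_cassette in the frame of easel between -0.014 and 0.012 m and z of tall_cassette in the frame of easel between 0.009 and 0.022 m and y of tall_top in the frame of easel below -0.018 m and angle between tall_cassette's own z axis and vertical below 0.7 rad and linear speed of tall_cassette below 0.03 m/s and contact force between the fingers and tall_cassette below 0.2 N), for 0.3 s.
3. the trigger is squeezed home, pinched against the grip, with the cassette on the easel (x of tall_cassette in the frame of easel between -0.028 and 0.028 m and y of tall_cassette in the frame of easel between -0.014 and 0.012 m and z of tall_cassette in the frame of easel between 0.009 and 0.022 m and y of tall_top in the frame of easel below -0.018 m and angle between tall_cassette's own z axis and vertical below 0.7 rad and linear speed of tall_cassette below 0.03 m/s and value of joint trigger above 0.19 rad and contact force between the fingers and grip above 1 N), for 0.2 s.
At the end, for the whole second after the job is handed in: The tall cassette rests with its lower edge in the ledge channel, leaning on the backrest, broad face to the scanner, at rest; the trigger is back (under 0.04 rad); short cassettes are within 20 mm and other things within 30 mm of their starts (x of tall_cassette in the frame of easel between -0.028 and 0.028 m and y of tall_cassette in the frame of easel between -0.014 and 0.012 m and z of tall_cassette in the frame of easel between 0.009 and 0.022 m and y of tall_top in the frame of easel below -0.018 m and angle between tall_cassette's own z axis and vertical below 0.7 rad and linear speed of tall_cassette below 0.03 m/s and value of joint trigger below 0.04 rad and distance of each of short_cassette_a, short_cassette_b from where it was at the start of the episode below 0.02 m and distance of each of reagent_bottle, tape_roll, beaker, jar from where it was at the start of the episode below 0.03 m); the robot touches nothing.
It fails at once if a short cassette is pulled or knocked from its slot (20 mm) (distance of any of short_cassette_a, short_cassette_b from where it was at the start of the episode above 0.02 m).
It fails at once if a bystander is pushed 30 mm or more (distance of any of reagent_bottle, tape_roll, beaker, jar from where it was at the start of the episode above 0.03 m).
It also fails if it takes over 48 s, if anything falls off the work surface, if the arm or the gripper's body presses on something with over 40 N, if the wrist force passes 120 N, or if a joint passes its speed limit or range.

ROBOT

A 6-joint arm with a two-finger parallel gripper is mounted at the origin on the work surface. World frame = base frame: x ahead of the robot, y to its left, z up, the work surface at z = 0. Lengths are in m, angles in degrees, forces in N, time in s.
With the tool pointing down it reaches from about 0.4 to 0.825 m from the base axis. Payload 7 kg.
Tool frame: the origin (TCP) lies midway between the tips of the shut fingers; the grasp point (between the pads) lies 19 mm behind it; z points along the fingers, y is the line along which they close (so a half turn about z gives the same grasp; the last joint's range is limited). The gripper opens to 88 mm and grips with 3 to 60 N. Pads are 19 mm wide; open, the fingers measure 130 mm over their backs; the gripper's body (78 mm by 193 mm) begins 47 mm behind the grasp point.
Start: joints at [93.398, 20.546, 0.682, 0, -70.136, -16.507], TCP at [0.153, 0.657, 0.205] pointing down, gripper open.
Joint ranges: [-176.03, 176.03], [-82.01, 121.73], [-58.28, 71.71], [-173.87, 95.51], [-174.79, -0.11], [-173.66, 173.66]. Speed limits (degrees/s): [136.94, 136.94, 172.46, 180, 180, 180].

INTERFACE

Orientations are given as a 3x3 rotation matrix whose columns are the frame's x, y, z axes.
In Python, from rig import robot gives the robot as it stands. Calls block until the motion is done:
- robot.goto(position, orientation): joint-space move of the TCP to a pose.
- robot.servo_line(position, ori=None, speed=0.15): straight line of the TCP; ori=None keeps the orientation; speed is the mean speed in m/s.
- robot.movej(angles): joint-space move.
- robot.move_gripper(opening): opening from 0.0 (shut) to 1.0 (fully open); the grip force is fixed at half the most; returns when the fingers have stopped.
- robot.dwell(seconds).
- robot.ik(position, orientation): joint angles nearest the present ones, or None.
- robot.grab_frame(name): name is "scene" or "top" or "wrist"; returns (picture, depth): 480x640x3 uint8, red, green, blue; 480x640 float32, m along the optical axis (not along the pixel's ray), 0 where there is no reading.
- robot.camera_info(name): a dict with "vfov" (degrees; the focal length in pixels is half the picture's height over the tangent of half this angle, whatever the lens; pixels are square), "cx", "cy" (the principal point, pixels), "view" (4x4, takes a point from world to camera coordinates); the wrist camera has in their place "T_tool_cam" (4x4, takes a point from camera to tool coordinates, whose origin is the TCP and whose axes are the flange's). Camera axes: x right, y down, z forward; pixel columns grow to the right and rows downward; lengths in m; the calibration is good to about 2 mm. A picture is of the moment at which its call begins: read the wrist's pose just before it. camera_info takes no time and is no camera call.
A pose or a line that the arm cannot do raises robot.Unreachable and nothing moves.
- robot.job_done(): hands the job in; it is judged then, once.
Readings, each from a call of its own:
- robot.read_t(): time.
- robot.read_qpos(): joint angles.
- robot.read_qvel(): joint speeds.
- robot.read_effort(): joint torques, N m.
- robot.read_position(): TCP position.
- robot.read_tcp_rot(): TCP orientation.
- robot.read_force(): force on the tool from outside, world axes, zero at the start.
- robot.read_ft_torque(): the same for the moment, N m.
- robot.read_grip_width(): opening from 0.0 (shut) to 1.0 (fully open).
- robot.read_finger_force(): force on a finger pad.
Only numpy, scipy, OpenCV 4.12 (cv2) and the standard library are available. Lean on these libraries where they do the work, as an engineer would, in place of code of your own. Each camera call takes 0.05 s, during which the arm holds its last target. There are 200 camera calls.

## Working session

There is one attempt and no reset: what is moved stays moved. The work goes in short steps, each a Python script; the robot and the scene stay as the last script left them, time stands still between calls to the robot, and variables do not carry over. Pictures are saved under pics/ and viewed, at most 10 in all, crops included, and the job is handed in when it is done.

```bash
mkdir -p pics; ls; cat > h.py <<'E'
import numpy as np, cv2
from rig import robot
def grab(n):
    R=np.array(robot.read_tcp_rot());p=np.array(robot.read_position())
    im,d=robot.grab_frame(n);c=robot.camera_info(n)
    if 'view' in c: T=np.linalg.inv(np.array(c['view']))
    else:
        T=np.eye(4);T[:3,:3]=R;T[:3,3]=p;T=T@np.array(c['T_tool_cam'])
    f=240/np.tan(np.radians(c['vfov'])/2)
    v,u=np.mgrid[:480,:640]
    P=np.stack([(u-c['cx'])/f*d,(v-c['cy'])/f*d,d,np.ones_like(d)],-1)@T.T
    P=P[...,:3];P[d==0]=np.nan
    return im,d,P,T,f,c
def save(n,im): cv2.imwrite('pics/'+n+'.png',im[...,::-1])
E
python3 - <<'E'
from h import *
for n in ['scene','top']:
    im,d,P,T,f,c=grab(n);save(n,im);np.savez(n+'.npz',im=im,P=P,T=T);print(n,T.round(3),f,c['cx'],c['cy'],(d>0).mean())
print(robot.camera_info('wrist'),robot.read_t(),np.array(robot.read_tcp_rot()).round(3))
E
```

```text
pics
scene [[ 0.834  0.467 -0.294  0.935]
 [ 0.552 -0.712  0.434 -0.508]
 [-0.007 -0.524 -0.852  1.222]
 [ 0.     0.     0.     1.   ]] 556.6186582735544 316.7135219582725 232.07214621934313 0.995927734375
top [[ 9.000e-03 -9.990e-01  3.500e-02  5.130e-01]
 [-1.000e+00 -8.000e-03  1.000e-03  4.900e-02]
 [-1.000e-03 -3.500e-02 -9.990e-01  1.357e+00]
 [ 0.000e+00  0.000e+00  0.000e+00  1.000e+00]] 506.6516615020119 311.7426516404357 237.17090696949612 0.995966796875
{'vfov': 65.52684405569616, 'cx': 315.71135689128477, 'cy': 247.4157033632633, 'T_tool_cam': array([[-1.73715331e-04, -9.62640665e-01, -2.70782052e-01,
         7.26487762e-02],
       [ 9.99999948e-01, -2.40350361e-04,  2.12922934e-04,
        -2.21845739e-05],
       [-2.70050838e-04, -2.70782001e-01,  9.62640657e-01,
        -1.80108995e-01],
       [ 0.00000000e+00,  0.00000000e+00,  0.00000000e+00,
         1.00000000e+00]])} 0.1 [[ 0.974 -0.227 -0.   ]
 [-0.227 -0.974 -0.001]
 [ 0.     0.001 -1.   ]]
```

View pics/scene.png

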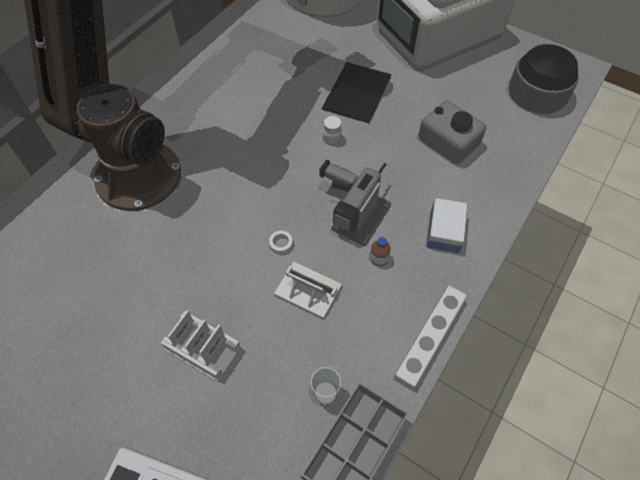

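View pics/top.png

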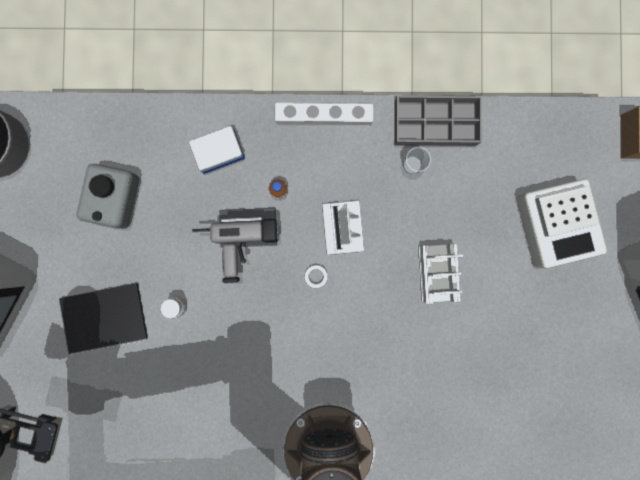

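The scene picture shows the rack (200,345), easel (308,288), scanner (355,200). In the top picture they are at (441,273), (343,227) and (243,230), with the grip at (231,260). I'll use depth for the poses.

```bash
python3 - <<'E'
from h import *
S=np.load('top.npz');im=S['im'];P=S['P']
def box(n,u0,u1,v0,v1,z0,z1):
    Q=P[v0:v1,u0:u1].reshape(-1,3);Q=Q[(Q[:,2]>z0)&(Q[:,2]<z1)]
    if len(Q)<3: print(n,len(Q));return
    r=cv2.minAreaRect(Q[:,:2].astype(np.float32)*1000)
    print(n,len(Q),np.median(Q,0).round(4),'rect',np.round(r[0],1),np.round(r[1],1),round(r[2],1))
print('table',np.nanmedian(P[330:400,480:560,2]))
box('rack',410,470,230,312,.035,.05)
box('rackall',410,470,230,312,.012,.2)
box('tall',410,470,230,312,.11,.14)
box('short',410,470,230,312,.085,.107)
for v in range(236,308,3): print(v,(P[v,418:468:3,2]*1000).round(0).astype(int))
box('easel all',315,372,195,262,.008,.1)
box('easel top',315,372,195,262,.05,.1)
box('scan',190,285,205,250,.085,.12)
box('grip',215,248,250,290,.06,.12)
a=cv2.resize(im[230:312,405:475],None,fx=5,fy=5,interpolation=2)
b=cv2.resize(im[195:290,205:285],None,fx=5,fy=5,interpolation=2)
H=max(a.shape[0],b.shape[0]);o=np.zeros((H,a.shape[1]+b.shape[1],3),np.uint8);o[:a.shape[0],:a.shape[1]]=a;o[:b.shape[0],a.shape[1]:]=b
save('crop',o)
E
```

```text
table -0.00017986193937047368
rack 812 [ 0.4695 -0.2587  0.0444] rect [ 468.4 -284.1] [150.   92.3] 3.6
rackall 1551 [ 0.469  -0.2813  0.0437] rect [ 468.4 -283.6] [150.   93.2] 3.5
tall 65 [ 0.5138 -0.2788  0.125 ] rect [ 513.3 -280.7] [ 4.9 68.5] 3.8
short 143 [ 0.4642 -0.2849  0.0972] rect [ 468.6 -283.6] [95.6 68.6] 4.0
236 [-3  2  5  1 -2  0 -1 -3 -1  1 -2  1  0  2 -2 -3 -2]
239 [ 2  3  2 -1 -1  0  1  1  2  4  4  3 -1 -1  0  0 -1]
242 [-3  0  1 -2  1  6 -5 -2  3  4  1  1 -2  1  0  1  3]
245 [ 1  1  2 -4  0  3  5  8  8  7 32 49 41  1  0  2  0]
248 [ 7 34 48 44  8 11  9  8  4  9 28 45 40  2  2 -4 -4]
251 [                   3                   28                   42
                   50 -9223372036854775808                   12
                   12                   13                   14
                    9                   27                   42
                   45                    0                    0
                   -1                    0]
254 [ 0 31 45 43  8 10 10 12 12 11 23 18 48 -2 -2 -3 -4]
257 [ -5  25  42  50  83 116 127 124 127 122 125 128  43  -1  -2
[... 1211 characters left out ...]
            47                   41                   -2
                   -2                   -2                   -5
                    0                   -2                   -1
                   43                   -2                    5
                   -1                    3]
305 [-3 -1  1  3  0 -2  3  2 -3  0 -1 -1  0  0 -3 -1  4]
easel all 1896 [ 0.5864 -0.0297  0.0158] rect [591.5 -25.7] [149.7 119.8] 0.3
easel top 192 [ 0.5879 -0.0386  0.0659] rect [588.8 -42.2] [88.6 21.3] 6.4
scan 1606 [0.5694 0.2231 0.1029] rect [565.4 220.5] [ 76.  167.8] 2.6
grip 557 [0.4893 0.2524 0.0904] rect [484.8 246.5] [80.9 57. ] 2.0<stdin>:13: RuntimeWarning: invalid value encountered in cast
```

View pics/crop.png

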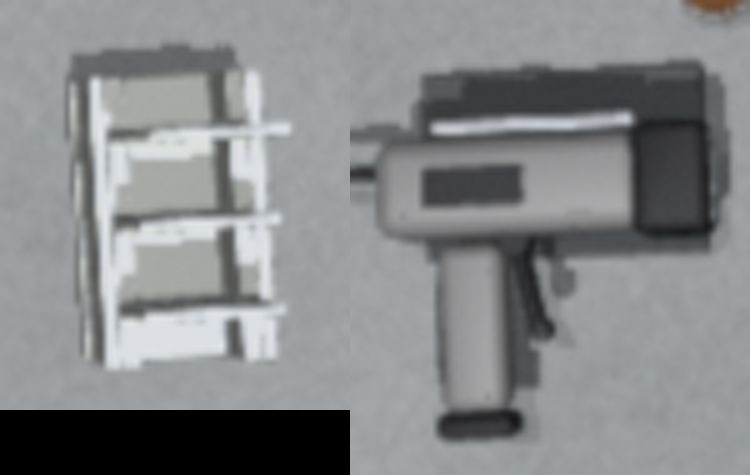

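Crop: the tall cassette is the top row in the rack crop (slot at +45). The trigger sits on the right of the grip, so -y, and the scanner is aligned with the world axes. Next I'll take one wrist look covering both scanner and easel on the way.

```bash
cat >> h.py <<'E'
def Rd(yaw,tilt=0):
    """tool down, tool x at yaw (deg)"""
    c,s=np.cos(np.radians(yaw)),np.sin(np.radians(yaw))
    return np.array([[c,s,0],[s,-c,0],[0,0,-1.]])
E
python3 - <<'E'
from h import *
for p,y in [((.41,.1,.3),0),((.513,-.281,.2),93.7),((.513,-.281,.2),-86.3),((.59,-.03,.2),0),((.59,-.03,.2),180),((.487,.24,.06),0),((.487,.24,.06),180)]:
    q=robot.ik(p,Rd(y));print(p,y,None if q is None else np.round(q,1))
robot.goto((.41,.1,.3),Rd(0))
im,d,P,T,f,c=grab('wrist');save('w1',im);np.savez('w1.npz',im=im,P=P,T=T);print(robot.read_t(),T[:3,3])
E
```

```text
(0.41, 0.1, 0.3) 0 [ 40.7  -7.4 -19.3   0.  -78.1  49.3]
(0.513, -0.281, 0.2) 93.7 [  -9.6   12.3  -11.4    0.   -66.3 -166.7]
(0.513, -0.281, 0.2) -86.3 [ -9.6  12.3 -11.4   0.  -66.3  13.3]
(0.59, -0.03, 0.2) 0 [ 16.   12.9 -10.7   0.  -66.4  74. ]
(0.59, -0.03, 0.2) 180 [  16.    12.9  -10.7    0.   -66.4 -106. ]
(0.487, 0.24, 0.06) 0 [ 46.9  16.3 -26.7   0.  -47.   43.1]
(0.487, 0.24, 0.06) 180 [  46.9   16.3  -26.7    0.   -47.  -136.9]
2.3667 [0.48283107 0.10074409 0.47988149]
```

View pics/w1.png

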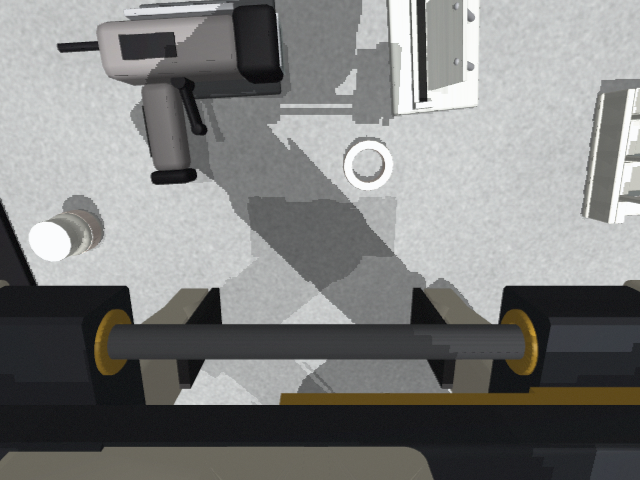

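The wrist picture shows the scanner grip at (165,125), the trigger at (190,105), and the easel cut off at the top (430,50). I'll take one more look farther ahead while heading for the rack.

```bash
python3 - <<'E'
from h import *
robot.goto((.52,-.05,.3),Rd(0))
im,d,P,T,f,c=grab('wrist');save('w2',im);np.savez('w2.npz',im=im,P=P,T=T)
robot.move_gripper(0.4)
robot.goto((.513,-.281,.25),Rd(-86.3))
im,d,P3,T,f,c=grab('wrist');save('w3',im);np.savez('w3.npz',im=im,P=P3,T=T);print(robot.read_t())
def sel(P,lo,hi):
    Q=P.reshape(-1,3);return Q[np.all((Q>lo)&(Q<hi),1)]
def rect(n,Q):
    r=cv2.minAreaRect(Q[:,:2].astype(np.float32)*1000)
    print(n,len(Q),np.median(Q,0).round(4),np.round(r[0],1),np.round(r[1],1),round(r[2],1))
rect('tall',sel(P3,(.49,-.33,.115),(.54,-.23,.135)))
rect('rack',sel(P3,(.3,-.4,.035),(.6,-.2,.05)))
rect('short',sel(P3,(.45,-.33,.085),(.49,-.23,.107)))
P1=np.load('w1.npz')['P']
for nm,PP in (('w1',P1),('w2',P),('top',np.load('top.npz')['P'])):
    g=sel(PP,(.45,.2,.083),(.52,.3,.1));rect(nm+' grip',g) if len(g)>5 else 0
    for x in np.arange(.45,.54,.01):
        q=g[abs(g[:,0]-x)<.003]
        if len(q)>5: print('  x%.2f'%x,np.percentile(q[:,1],[1,99]).round(4),np.median(q[:,2]).round(4))
    h=sel(PP,(.45,.1,.095),(.7,.4,.115));rect(nm+' head',h) if len(h)>5 else 0
    e=sel(PP,(.5,-.12,.06),(.68,.03,.085));rect(nm+' easeltop',e) if len(e)>5 else 0
    e=sel(PP,(.5,-.15,.008),(.68,.06,.085));rect(nm+' easel',e) if len(e)>5 else 0
E
```

```text
5.2333
tall 496 [ 0.5126 -0.286   0.1259] [ 512.4 -284.2] [ 4.3 70.3] 3.8
rack 4655 [ 0.4716 -0.3139  0.0447] [ 467.7 -287. ] [150.2  89.5] 3.7
short 539 [ 0.4686 -0.2891  0.0976] [ 467.9 -287.5] [ 5.4 69.3] 3.8
w1 grip 2790 [0.4908 0.25   0.0901] [485.1 244.5] [69.6 58.5] 0.0
  x0.45 [0.2324 0.2696] 0.0921
  x0.46 [0.2372 0.2668] 0.0894
  x0.47 [0.2366 0.2705] 0.0904
  x0.48 [0.2366 0.2706] 0.0904
  x0.49 [0.2176 0.2719] 0.0901
  x0.50 [0.2166 0.2723] 0.0898
  x0.51 [0.2221 0.2727] 0.0897
  x0.52 [0.2249 0.2704] 0.0902
w1 head 11539 [0.5702 0.213  0.1029] [573.1 217.2] [ 61.4 167.6] 0.7
w1 easeltop 1016 [ 0.58   -0.0428  0.069 ] [580.5 -43. ] [75.8  9.9] 6.1
w1 easel 9810 [ 0.5756 -0.0288  0.0153] [579.  -34.6] [120.6 100.8] 5.9
w2 grip 2324 [0.4896 0.2476 0.09  ] [485.  244.7] [69.9 58.9] 0.2
  x0.45 [0.2318 0.2705] 0.0921
  x0.46 [0.2371 0.2666] 0.0895
  x0.47 [0.2365 0.2682] 0.0904
  x0.48 [0.2361 0.2694] 0.0902
  x0.49 [0.2185 0.2716] 0.0899
  x0.50 [0.216  0.2698] 0.0897
  x0.51 [0.2219 0.2713] 0.0898
  x0.52 [0.224  0.2707] 0.0893
w2 head 7383 [0.5726 0.1955 0.103 ] [573.9 203.4] [ 61.4 141.7] 0.2
w2 easeltop 686 [ 0.59   -0.043   0.0708] [587.9 -42.7] [89.5  9.2] 5.9
w2 easel 9548 [ 0.5908 -0.0346  0.0145] [586.7 -33.6] [136.2 100.1] 6.0
top grip 433 [0.4893 0.2539 0.0905] [485.7 247.1] [67.3 56. ] 0.5
  x0.45 [0.2359 0.2701] 0.0938
  x0.46 [0.2401 0.2687] 0.0892
  x0.47 [0.2395 0.2721] 0.0918
  x0.48 [0.2399 0.2725] 0.0907
  x0.49 [0.2229 0.2749] 0.0897
  x0.50 [0.2194 0.2751] 0.0904
  x0.51 [0.2249 0.2751] 0.0898
  x0.52 [0.2277 0.2748] 0.0902
top head 1458 [0.5711 0.2184 0.1035] [528.4 218.7] [149.9 167.7] 2.9
top easeltop 130 [ 0.5879 -0.0396  0.0698] [588.5 -39.9] [88.5  9.5] 6.1
top easel 1899 [ 0.5863 -0.0297  0.0158] [595.4 -43.2] [208.9 160.7] 88.4
```

View pics/w2.png

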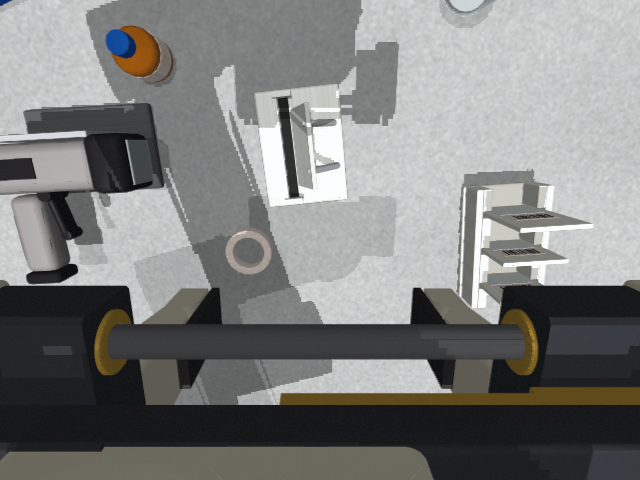

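View pics/w3.png

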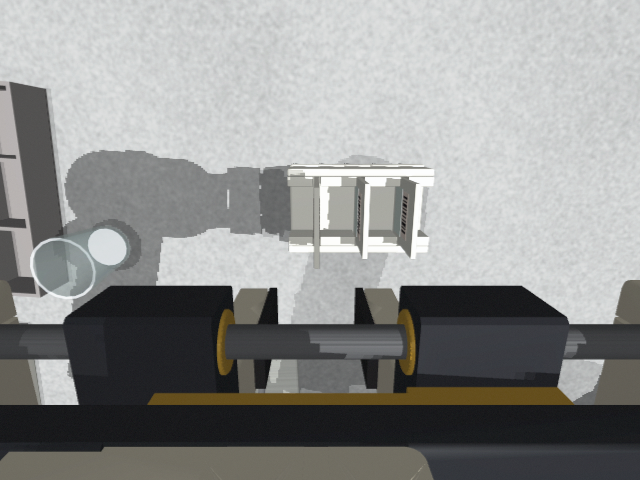

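w2 shows the whole easel: foot plate (257–347, 85–206), channel dark at about (290,150), yaw +6°. w3 shows the tall cassette edge-on at (317,180–268), beside two shorts. I'll grasp and lift it, and compute the easel profile.

```bash
python3 - <<'E'
from h import *
R=Rd(-86.3)
robot.move_gripper(0.32)
robot.servo_line((.5127,-.283,.14),R,.25)
robot.servo_line((.5127,-.283,.095),R,.1)
robot.move_gripper(0.0)
print('w',robot.read_grip_width(),robot.read_finger_force(),robot.read_force(),robot.read_t())
robot.servo_line((.5127,-.283,.245),R,.12)
print('w',robot.read_grip_width(),robot.read_finger_force(),robot.read_force(),robot.read_t())
a=np.radians(6);C=np.array([.588,-.0427])
for n in ('w2','top','w1'):
    Q=np.load(n+'.npz')['P'].reshape(-1,3)
    x=(Q[:,0]-C[0])*np.cos(a)+(Q[:,1]-C[1])*np.sin(a);y=-(Q[:,0]-C[0])*np.sin(a)+(Q[:,1]-C[1])*np.cos(a)
    m=abs(x)<40e-3
    print(n,[(int(k),int(1000*np.median(Q[m&(abs(y*1000-k)<.6),2])+.5)) for k in np.arange(-60,60,1.5) if (m&(abs(y*1000-k)<.6)).sum()>5])
    m=(y>.017)&(y<.025)
    print(n,[(int(k),int(1000*np.median(Q[m&(abs(x*1000-k)<.8),2])+.5)) for k in np.arange(-70,71,2) if (m&(abs(x*1000-k)<.8)).sum()>3])
E
```

```text
w 0.048976003955735134 30.001356303691864 [-0.7014578   0.76978275  3.12033876] 7.3583
w 0.04785706401640733 29.99980330467224 [ 0.47619328 -0.46088513 -1.12632488] 8.7583
w2 [(-60, 405), (-58, 405), (-57, 405), (-55, 406), (-54, 407), (-52, 405), (-51, 403), (-49, 2), (-48, 0), (-46, 0), (-45, 0), (-43, 0), (-42, 0), (-40, 12), (-39, 14), (-37, 14), (-36, 14), (-34, 14), (-33, 14), (-31, 15), (-30, 16), (-28, 24), (-27, 25), (-25, 28), (-24, 400), (-22, 400), (-21, 400), (-19, 400), (-18, 400), (-16, 401), (-15, 401), (-13, 401), (-12, 401), (-10, 401), (-9, 401), (-7, 401), (-6, 401), (-4, 400), (-3, 401), (-1, 401), (0, 402), (1, 402), (3, 402), (4, 402), (6, 403), (7, 403), (9, 403), (10, 403), (12, 403), (13, 403), (15, 403), (16, 403), (18, 403), (19, 403), (21, 404), (22, 404), (24, 405), (25, 405), (27, 405), (28, 405), (30, 420), (31, 421), (33, 422), (34, 423), (36, 424), (37, 425), (39, 425), (40, 425), (42, 421), (43, 407), (45, 411), (46, 411), (48, 411), (49, 411), (51, 411), (52, 411), (54, 411), (55, 411), (57, 411), (58, 410)]
w2 [(-70, 0), (-64, 30), (-62, 30), (-60
[... 2085 characters left out ...]
), (46, 14), (48, 14), (49, 14), (51, 14), (52, 14), (54, 14), (55, 14), (57, 14), (58, 10)]
w1 [(-70, 0), (-68, 11), (-66, 14), (-64, 29), (-62, 30), (-60, 31), (-56, 15), (-54, 14), (-52, 15), (-50, 14), (-48, 14), (-46, 14), (-44, 14), (-42, 15), (-40, 15), (-38, 15), (-36, 15), (-34, 15), (-32, 15), (-30, 16), (-28, 15), (-26, 15), (-24, 15), (-22, 16), (-20, 15), (-18, 16), (-16, 15), (-14, 15), (-12, 15), (-10, 16), (-8, 15), (-6, 15), (-4, 15), (-2, 15), (0, 15), (2, 15), (4, 15), (6, 15), (8, 15), (10, 15), (12, 15), (14, 15), (16, 15), (18, 15), (20, 15), (22, 15), (24, 14), (26, 15), (28, 15), (30, 16), (32, 15), (34, 14), (36, 15), (38, 15), (40, 14), (42, 15), (44, 15), (46, 15)]
```

```bash
cat >> h.py <<'E'
def Rz(a): c,s=np.cos(a),np.sin(a);return np.array([[c,-s,0],[s,c,0],[0,0,1.]])
def Rx(a): c,s=np.cos(a),np.sin(a);return np.array([[1,0,0],[0,c,-s],[0,s,c]])
EA=Rz(np.radians(6));EO=np.array([.5852,-.0160,0]);TH=.314
RE=EA@Rx(TH)@np.diag([1,-1,-1.])
def tcp(y,z,L=.085): return EO+EA@(np.array([0,y,z])+L*np.array([0,-np.sin(TH),np.cos(TH)]))
E
python3 - <<'E'
from h import *
robot.goto(tcp(-.003,.10),RE)
robot.servo_line(tcp(-.003,.03),RE,.15)
f0=np.array(robot.read_force());print(robot.read_t(),f0)
for z in np.arange(.024,.008,-.001):
    robot.servo_line(tcp(-.003,z),RE,.03)
    f=np.array(robot.read_force())-f0
    if f[2]>2 or abs(f[1])>4: break
print(z,f,robot.read_t(),robot.read_grip_width())
im,d,P,T,f_,c=grab('wrist');save('w4',im)
im,d,P,T,f_,c=grab('scene');save('s2',cv2.resize(im[220:370,200:400],None,fx=4,fy=4,interpolation=2))
E
```

```text
10.7333 [-0.18383415 -0.39006995 -0.05758123]
0.013999999999999992 [-0.73012371 -1.37235882  4.56517411] 13.5833 0.051621841417454156
```

View pics/s2.png

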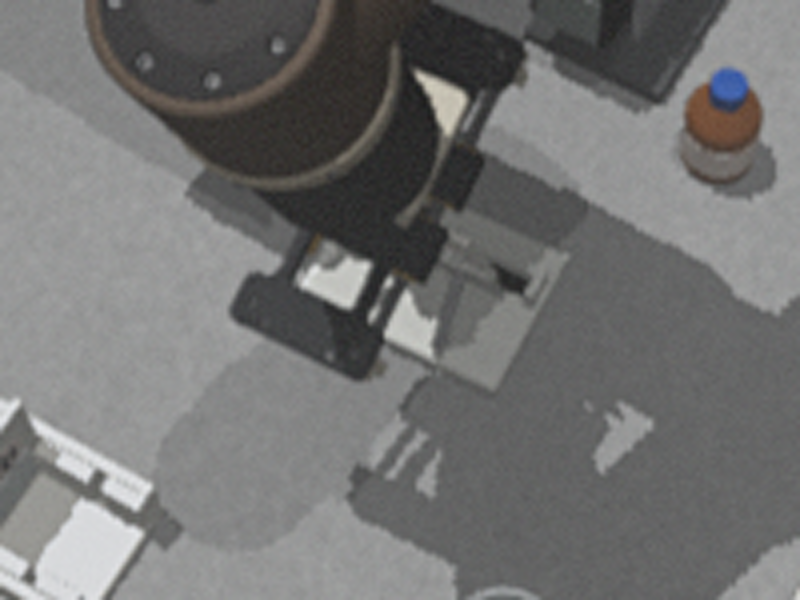

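The picture is mostly occluded by the arm, but contact came at the expected floor height (lip contact would be 10 mm higher), so the lower edge is in the channel. I'll release, back off and look.

```bash
python3 - <<'E'
from h import *
robot.move_gripper(0.35);robot.dwell(.2)
robot.servo_line(tcp(-.003,.014,.085+.07),RE,.15)
robot.goto((.51,.12,.28),Rd(0))
im,d,P,T,f_,c=grab('wrist');save('w5',im);np.savez('w5.npz',P=P);print(robot.read_t())
Q=(P.reshape(-1,3)-EO)@EA
for k in np.arange(.02,.14,.01):
    m=(abs(Q[:,2]-k)<.002)&(abs(Q[:,0])<.06)&(abs(Q[:,1])<.07)
    if m.sum()>5: print(k.round(3),m.sum(),(np.percentile(Q[m],[2,50,98],axis=0)[:,:2]*1000).round(0).tolist())
E
```

```text
16.2
0.02 330 [[-58.0, -11.0], [1.0, -2.0], [56.0, 11.0]]
0.03 285 [[-60.0, -14.0], [8.0, -5.0], [60.0, 10.0]]
0.04 223 [[-43.0, -17.0], [3.0, -9.0], [43.0, -7.0]]
0.05 235 [[-43.0, -21.0], [1.0, -12.0], [43.0, -10.0]]
0.06 250 [[-43.0, -24.0], [-0.0, -16.0], [43.0, -14.0]]
0.07 290 [[-44.0, -31.0], [2.0, -20.0], [43.0, -18.0]]
0.08 227 [[-32.0, -24.0], [3.0, -22.0], [34.0, -21.0]]
0.09 273 [[-33.0, -27.0], [0.0, -26.0], [34.0, -24.0]]
0.1 279 [[-31.0, -31.0], [3.0, -29.0], [34.0, -28.0]]
0.11 318 [[-33.0, -34.0], [2.0, -33.0], [34.0, -31.0]]
0.12 327 [[-32.0, -38.0], [4.0, -36.0], [35.0, -35.0]]
```

View pics/w5.png

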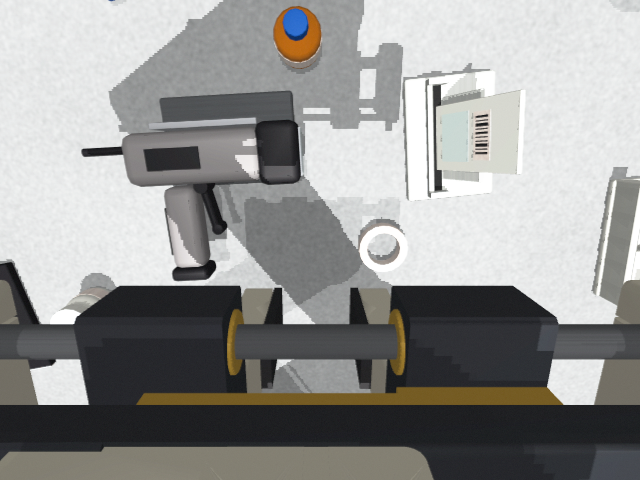

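The cassette leans on the backrest (475,130), centred, with the top about 38 mm back. Next I'll refine the grip and trigger from this view.

```bash
python3 - <<'E'
from h import *
for n in ('w1','w5','w2'):
    Q=np.load(n+'.npz')['P'].reshape(-1,3)
    Q=Q[~np.isnan(Q[:,0])]
    g=Q[(Q[:,2]>.07)&(Q[:,2]<.1)]
    xs=np.arange(.465,.535,.005);hi=[];lo=[];tr=[]
    for x in xs:
        q=g[(abs(g[:,0]-x)<.002)&(g[:,1]>.19)&(g[:,1]<.31)];t=q[q[:,2]>.08]
        hi.append(np.percentile(t[:,1],99));tr.append(np.percentile(q[:,1],1))
    print(n,'back',(np.array(hi)*1e3).round(1),np.degrees(np.polyfit(xs,hi,1)[0]).round(2));print(' front',(np.array(tr)*1e3).round(1))
    h=Q[(Q[:,2]>.08)&(Q[:,2]<.115)&(Q[:,0]>.5)&(Q[:,0]<.65)]
    for y in np.arange(.15,.30,.02):
        q=h[(abs(h[:,1]-y)<.003)&((y<.21)|(y>.28)|(h[:,0]>.53))]
        if len(q)>9: print('  y%.2f'%y,(np.percentile(q[:,0],[1,99])*1e3).round(1))
    q=Q[(Q[:,2]>.07)&(Q[:,2]<.11)&(abs(Q[:,0]-.573)<.02)&(Q[:,1]>.08)];print('  nose',np.percentile(q[:,1],1).round(4))
E
```

```text
w1 back [266.7 270.6 270.9 270.4 271.1 272.1 271.7 272.3 272.1 272.9 273.4 270.4
 269.8 270.7 269.1] 0.81
 front [235.8 236.  236.1 236.4 237.1 218.1 215.5 216.1 220.7 221.5 223.  224.3
 225.4 226.9 227.7]
  y0.15 [543.9 599.6]
  y0.17 [544.1 597.9]
  y0.19 [545.7 603. ]
  y0.21 [544.7 601.5]
  y0.23 [530.9 600.6]
  y0.25 [530.7 599.3]
  y0.27 [531.9 598.8]
  y0.29 [540.4 588. ]
  nose 0.1346
w5 back [267.1 270.8 270.9 270.8 271.4 271.9 271.5 272.  272.  272.9 273.2 270.9
 270.3 270.5 270.4] 1.11
 front [235.8 236.2 236.4 236.7 236.9 220.  215.7 216.1 220.3 221.6 222.9 224.3
 225.4 227.1 228.2]
  y0.15 [544.9 601.6]
  y0.17 [545.3 599.8]
  y0.19 [547.  603.5]
  y0.21 [544.9 602.6]
  y0.23 [530.4 600.9]
  y0.25 [531.  599.9]
  y0.27 [531.9 599.1]
  y0.29 [541.1 590. ]
  nose 0.1352
w2 back [266.3 267.1 268.2 270.1 269.1 270.7 270.2 269.6 270.4 270.5 270.8 270.1
 269.8 270.9 269.3] 2.29
 front [235.3 235.4 235.2 236.  236.6 218.6 215.5 215.7 219.8 221.  222.7 223.8
 224.7 226.3 227.6]
  y0.15 [544.6 601.7]
  y0.17 [546.7 599.8]
  y0.19 [546.9 603.7]
  y0.21 [545.9 601.9]
  y0.23 [530.3 600.9]
  y0.25 [530.9 600. ]
  y0.27 [530.6 593.4]
  nose 0.1334
```

```bash
python3 - <<'E'
from h import *
R=Rd(2.5)
robot.goto((.504,.251,.17),R);robot.move_gripper(1.0)
robot.servo_line((.504,.251,.059),R,.1)
print(robot.read_t(),np.round(robot.read_force(),2))
robot.move_gripper(0.0)
print(robot.read_grip_width()*88,robot.read_finger_force(),np.round(robot.read_force(),2),robot.read_position())
robot.dwell(.4)
print(robot.read_grip_width()*88,robot.read_finger_force(),np.round(robot.read_force(),2),robot.read_t())
E
```

```text
19.2417 [0.3  0.31 0.33]
43.18231988260027 30.019733011722565 [-6.33 -1.04  3.06] [0.50240139 0.25004821 0.0584866 ]
42.99469832812555 30.018703937530518 [-4.91 -1.16  1.48] 20.4417
```

The opening is 43 mm, which is the home width, with 30 N at the pads and hardly any net side force. I'll release, retreat and check.

```bash
python3 - <<'E'
from h import *
robot.move_gripper(1.0);robot.dwell(.3)
robot.servo_line((.504,.251,.2),Rd(2.5),.15)
robot.goto((.51,.12,.28),Rd(0))
im,d,P,T,f_,c=grab('wrist');save('w6',im);print(robot.read_t(),robot.read_force())
E
```

```text
23.45 [-0.81378875  0.34253228 -0.11876482]
```

View pics/w6.png

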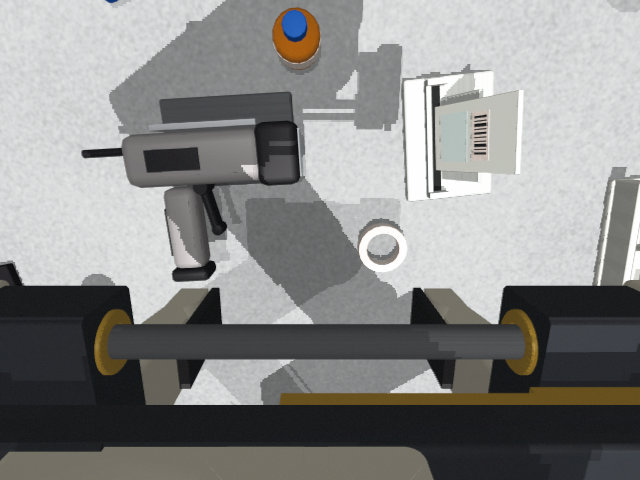

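The trigger is back at rest (220,232), the cassette is still leaning at (475,130), and everything in view (bottle, tape, easel, scanner) is where it was. I'm handing in.

```bash
python3 -c "
from rig import robot
print(robot.job_done())"
```

```text
the job is handed in; nothing more can be done
None
```

I stood the tall cassette on the easel, leaning back on the backrest, squeezed the scanner trigger fully home and released it, and handed in the job at about 23.5 s; no verdict was returned.

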